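Load a fresh paper roll on the bench dispenser spindle

TASK

Put the new roll of banding paper on the dispenser. First take it out of the cradle, stand it upright on the open bench with the bare core tail up and let go of it; then take it by the tail, slide it down over the dispenser's upright spindle until its paper end sits fully home on the tray floor, lowering it gently rather than dropping it, and let go. Leave the bundle of soles, the old empty core and the binder alone.

Things in the scene. Friction and masses are not known exactly. Their poses are not given: they have to be found in the camera images.
- roll: New paper roll on a cardboard core, rigid, 0.18 kg, a stepped sleeve 108 mm long: paper part 64 mm diameter, 80 mm long, then a bare core tail 50 mm diameter, 28 mm long; 44 mm bore right through. Origin: centre of the paper end face; z axis runs along the roll to the tail. Starts lying in the cradle, axis 43 mm above the bench, tail roughly away from the robot.
- tail_end (a point): Centre of the roll's tail end face, 108 mm along the roll's z axis from roll.
- cradle: Fixed low steel rest holding the roll: a plate 85 mm long (x) and 52 mm wide (y) with two rails along x, 16 mm high, 44 mm over their outsides. Origin on the bench under its centre; the roll lies along its x axis, tail to +x, its sides clear for fingers.
- dispenser: Fixed grey steel dispenser: a square open-topped tray 150 mm wide with a 10 mm thick floor and walls 4 mm thick whose tops are 50 mm above the bench; a 40 mm wide slot with a guide rod at each side in the front (-x) wall. The spindle stands upright in its middle. Origin on the bench under the spindle's axis, z up.
- spindle_foot (a point): Point on the spindle's axis at the tray floor, 10 mm above the bench: where the centre of the roll's paper end belongs.
- spindle_top (a point): Top centre of the smooth steel spindle, 130 mm above the bench. The spindle is 41 mm in diameter (the roll's bore is 44 mm), its last 8 mm tapered to 28 mm. It does not turn.
- soles: Bystander: banded bundle of blue shoe soles lying flat, 250 mm long (along its y), 88 mm wide, 40 mm high. Origin under its middle.
- old_core: Bystander: old empty cardboard core standing upright, 50 mm in diameter, 108 mm high, no paper on it. Origin: centre of its underside.
- binder: Bystander: blue order binder lying flat, 230 mm (x) by 170 mm (y), 29 mm high. Origin under its middle.
Mind the look-alikes: they are no part of the job. What is shaped like the roll but blue is not meant. Several things have the shape of the dispenser; the one meant has the colours described above.

How it is judged:
On the way:
1. the roll stands upright on the bench, tail up, released and still (height (world z) of roll below 0.006 m and angle between roll's own z axis and vertical below 0.08 rad and linear speed of roll below 0.02 m/s and contact force between roll and the fingers below 0.05 N), for 0.2 s.
At the end, for the whole second after the job is handed in: The roll is on the spindle, tail up, its paper end within 4 mm of the tray floor and its centre within 6 mm of the spindle's axis, upright within 0.06 rad, at rest and released; the soles, the old core and the binder are within 30 mm of where they began and the old core still stands (horizontal distance between roll and spindle_foot below 0.006 m and z of roll in the frame of spindle_foot between -0.004 and 0.004 m and angle between roll's own z axis and vertical below 0.06 rad and linear speed of roll below 0.02 m/s and contact force between roll and the fingers below 0.05 N and distance of each of soles, old_core, binder from where it was at the start of the episode below 0.03 m and angle between old_core's own z axis and vertical below 0.2 rad); the robot touches nothing.
It fails at once if the roll is dropped down the spindle (moves faster than 0.45 m/s while over it) (horizontal distance between roll and spindle_foot below 0.012 m and z of roll in the frame of spindle_foot below 0.118 m and linear speed of roll above 0.45 m/s).
It fails at once if the soles, the old core or the binder are pushed more than 30 mm, or the old core is knocked over (distance of any of soles, old_core, binder from where it was at the start of the episode above 0.03 m or angle between old_core's own z axis and vertical above 0.5 rad).
It also fails if it takes over 64 s, if anything falls off the work surface, if the arm or the gripper's body presses on something with over 40 N, if the wrist force passes 120 N, or if a joint passes its speed limit or range.

ROBOT

A 6-joint arm with a two-finger parallel gripper is mounted at the origin on the work surface. World frame = base frame: x ahead of the robot, y to its left, z up, the work surface at z = 0. Lengths are in m, angles in rad, forces in N, time in s.
With the tool pointing down it reaches from about 0.425 to 0.95 m from the base axis. Payload 3.5 kg.
Tool frame: the origin (TCP) lies at the very end of the fingers, on their centre line; the grasp point (between the pads) lies bot.grip_point_offset behind it (bot.grip_point_offset is the distance from the TCP to the grasp point, in m); z points along the fingers, y is the line along which they close (so a half turn about z gives the same grasp; the last joint's range is limited). The gripper opens to 85 mm and grips with 20 to 120 N. Pads are 22 mm wide; open, the fingers measure 114 mm over their backs; the gripper's body (76 mm by 85 mm) begins 54 mm behind the grasp point. The pads swing forward as they close: fully open they stand 13 mm farther back than shut.
Start: joints at [1.184, 0.286, 1.577, -0, 1.279, -0.15], TCP at [0.158, 0.656, 0.231] pointing down, gripper open.
Joint ranges: [-2.77, 2.77], [-0.9, 2.22], [0.21, 2.48], [-1.53, 4.67], [0.24, 2.81], [-2.84, 2.84]. Speed limits (rad/s): [2.79, 2.79, 3.14, 3.14, 3.14, 3.14].

INTERFACE

Orientations are given as a 3x3 rotation matrix whose columns are the frame's x, y, z axes.
In Python, from cell import bot gives the robot as it stands. The module is installed in compiled form; this text tells all that it offers.
- The arm moves only by the tool carry_out, never from a script. Its argument "targets" is text: rows parted by semicolons, each of 5 numbers parted by spaces: the opening, from 0 (shut) to 1 (fully open), then the shift along the tool's x, y, z in cm, then the turn about the tool's z in degrees. In form: grip tx ty tz turn; .... A call has 1 to 20 rows; each row shifts and turns the commanded pose from where the row before left it, along the tool's axes as they then stand; what a row does not reach is not made up. A row lasts 1/12 s, in which the tool goes at most 41.7 mm and 7.16 degrees, less where a joint would pass 70% of its speed; a pose out of reach is approached as far as the arm can. A call is refused whole if a number of a shift passes 4.17 or a number of a turn 7.16, either way. A call with a gripper value outside its range is refused whole. The fingers move at their own pace and stop on an object; "newtons" is the grip in N (left out, the last holds). Time passes only in rows, so rows that do not move let the fingers close. It gives the time, the measured TCP pose, the force, the opening and the grip force at its end, in the units of the state.
- bot.state(): the state, without advancing time (a new reading comes with each control period).
- bot.grab_frame(name): name is "scene" or "top"; returns the picture (480x640x3 uint8, red, green, blue); there is no depth.
- bot.calibration(name): a dict with "camera_matrix" (3x3 intrinsics, pixels), "origin" and "rotation" of the camera in the world. Camera axes: x right, y up, looking along -z (the intrinsics and any distortion apply to the point x, -y, -z); pixel columns grow to the right and rows downward; lengths in m; the calibration is good to about 2 mm. A picture is of the moment at which its call begins. calibration takes no time and is no camera call.
- bot.sign_off(): hands the job in; it is judged then, once.
The state is a dict: "time": time; "joint_pos": joint angles; "joint_velocities": joint speeds; "tau": joint torques, N m; "position": TCP position; "orientation": TCP orientation; "ft_force": force on the tool from outside, world axes, zero at the start; "moment": the same for the moment, N m; "grip_width": finger opening in m; "grasp_force": force on a finger pad.
Only numpy, scipy, OpenCV 4.12 (cv2) and the standard library are available. Lean on these libraries where they do the work, as an engineer would, in place of code of your own. Each camera call takes 0.05 s, during which the arm holds its last target. There are 200 camera calls.

## Working session

There is one attempt and no reset: what is moved stays moved. The work goes in short steps, Python scripts to look and compute and a tool call to move; the robot and the scene stay as the last step left them, time stands still between calls to the robot, and variables do not carry over. Pictures are saved under pics/ and viewed, at most 10 in all, crops included, and the job is handed in when it is done.

Besides the shell and the picture viewer there is one more tool, called after "Request:" as name(argument=value, ...) on one line, values as JSON. carry_out: Moves the arm, as the interface text tells. Its arguments: {"type":"object","properties":{"targets":{"type":"string"},"newtons":{"type":"number"}},"required":["targets"]}

```bash
mkdir -p pics; python3 - <<'E'
from cell import bot
import cv2
for n in("scene","top"):
    cv2.imwrite(f"pics/{n}0.png",bot.grab_frame(n)[:,:,::-1]); c=bot.calibration(n); print(n,c)
s=bot.state(); print(s, bot.grip_point_offset)
E
```

```text
scene {'camera_matrix': array([[597.56586402,   0.        , 324.8372598 ],
       [  0.        , 597.56586402, 252.52425673],
       [  0.        ,   0.        ,   1.        ]]), 'origin': array([1.06222353, 0.6277367 , 1.41892733]), 'rotation': array([[-0.77923075, -0.53198562,  0.33134684],
       [ 0.62671617, -0.65707855,  0.41889692],
       [-0.00512624,  0.53407778,  0.8454198 ]])}
top {'camera_matrix': array([[537.58900974,   0.        , 323.37725047],
       [  0.        , 537.58900974, 241.26431245],
       [  0.        ,   0.        ,   1.        ]]), 'origin': array([ 0.4550143 , -0.04982493,  1.65667914]), 'rotation': array([[ 0.02224459,  0.99868688, -0.04614869],
       [-0.99973043,  0.02191329, -0.00767259],
       [-0.00665124,  0.04630692,  0.99890512]])}
{'time': 0.1, 'joint_pos': array([ 1.18402011e+00,  2.87111948e-01,  1.57804560e+00,  1.94750185e-06,
        1.27856983e+00, -1.49992964e-01]), 'joint_velocities': array([-0.00117224, -0.000886  , -0.00302217,  0.00024495, -0.00105291,
        0.0021794 ]), 'tau': array([ 6.70426689e-04, -4.07294726e+01, -2.93699867e+01, -1.25292167e-04,
        3.52905758e-03,  1.83211023e-05]), 'position': array([0.15807956, 0.65561922, 0.23005411]), 'orientation': array([[-9.72097317e-01,  2.34576545e-01, -8.06957684e-04],
       [ 2.34577713e-01,  9.72095361e-01, -1.97633442e-03],
       [ 3.20838121e-04, -2.11048368e-03, -9.99997721e-01]]), 'ft_force': array([ 0.10973373, -0.39292384, -0.02253882]), 'moment': array([-0.03022347,  0.0226941 ,  0.00917041]), 'grasp_force': 0.0, 'grip_width': 0.08535601622300638} 0.0187
```

View pics/scene0.png

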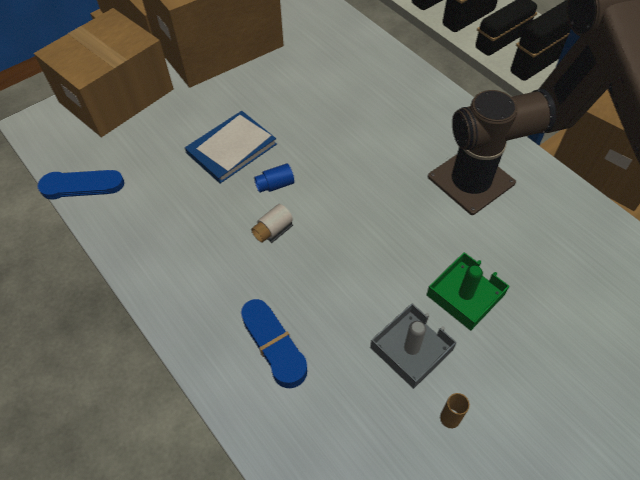

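View pics/top0.png

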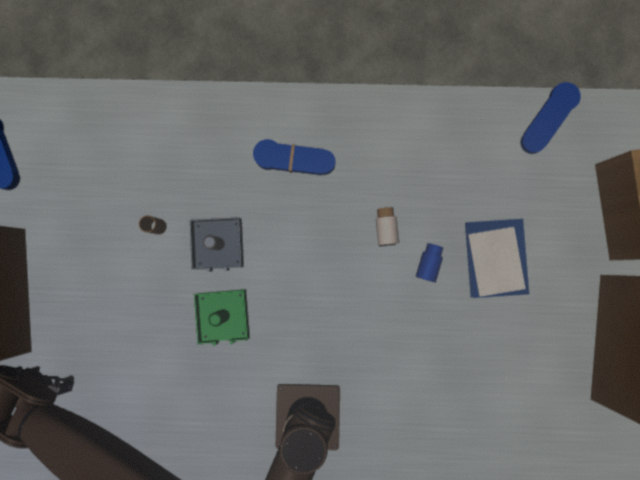

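Candidates: the white roll with a brown tail is at top (387,227) and scene (272,223), with a blue look-alike at top (430,263). The grey dispenser is at top (217,244) and scene (413,343), with a green look-alike at top (222,317). White paper/brown core and grey steel fit the description. I'll confirm both in one enlarged crop.

```bash
python3 - <<'E'
import cv2,numpy as np
t=cv2.imread("pics/top0.png");s=cv2.imread("pics/scene0.png")
def c(i,x,y,w=66,h=50,f=6):return cv2.resize(i[y:y+h,x:x+w],None,fx=f,fy=f,interpolation=cv2.INTER_CUBIC)
a=np.hstack([c(t,354,202),c(t,184,212,66,66,6)[:300]])
a=np.hstack([c(t,360,200,50,50,8),cv2.resize(t[210:275,185:250],(400,400),interpolation=cv2.INTER_CUBIC)])
cv2.imwrite("pics/ctop.png",a)   # f=8 and 6.154
a=np.hstack([cv2.resize(s[198:248,245:295],(400,400),interpolation=cv2.INTER_CUBIC),cv2.resize(s[300:390,365:455],(400,400),interpolation=cv2.INTER_CUBIC)])
cv2.imwrite("pics/cscene.png",a) # f=8, 4.444
E
```

```text
(no output)
```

View pics/ctop.png

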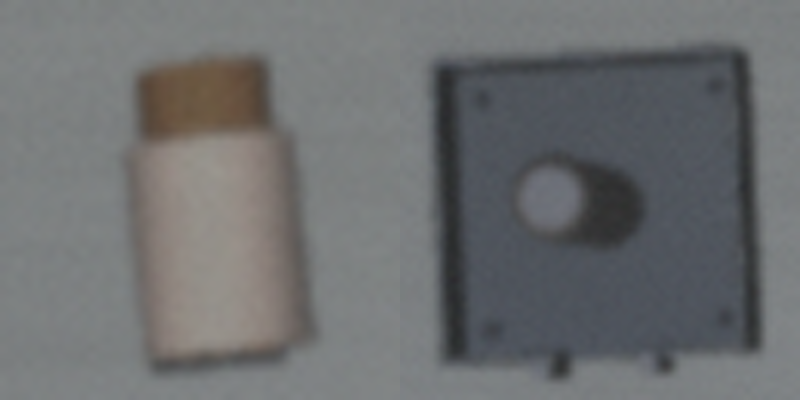

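View pics/cscene.png

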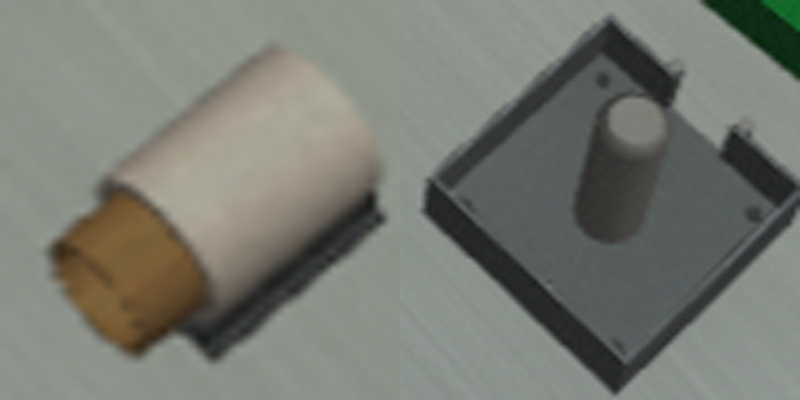

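The crops confirm it: white roll with a brown tail, and an all-grey tray with its spindle. Now I'll compute positions.

```bash
cat > h.py <<'E'
import numpy as np
from cell import bot
def ray(n,u,v):
    c=bot.calibration(n);k=np.linalg.inv(c["camera_matrix"])@[u,v,1]
    return c["origin"],c["rotation"]@(k*[1,-1,-1])
def atz(n,u,v,z):
    o,d=ray(n,u,v);return o+d*(z-o[2])/d[2]
def proj(n,p):
    c=bot.calibration(n);q=c["rotation"].T@(np.array(p)-c["origin"]);k=c["camera_matrix"]@(q*[1,-1,-1]);return k[:2]/k[2]
E
python3 - <<'E'
from h import *
np.set_printoptions(precision=4,suppress=True)
T=lambda x,y:(360+x/8-.5,200+y/8-.5)
D=lambda x,y:(185+(x-400)/6.154-.5,210+y/6.154-.5)
S=lambda x,y:(365+(x-400)/4.444-.5,300+y/4.444-.5)
R=lambda x,y:(245+x/8-.5,198+y/8-.5)
print("roll pend",atz("top",*T(228,350),.043),"step",atz("top",*T(212,140),.043),"step z.07",atz("top",*T(212,136),.075),"tail",atz("top",*T(202,63),.06))
print("scene tail centre",atz("scene",*R(98,300),.043))
print("scene paper mid",[atz("scene",*R(*p),z) for p,z in [((190,45+0),.0),]])
print("sp top",atz("top",*D(550,198),.13),atz("scene",*S(637,122),.13))
print("tray",[atz("top",*D(*p),.05) for p in[(437,62),(745,48),(760,348),(445,360)]])
print("tray",[atz("scene",*S(*p),.05) for p in[(610,15),(425,183),(617,365),(800,188)]])
print("old core top",atz("top",150,224,.1),"scene",atz("scene",458,404,.108))
print("soles",atz("top",255,150,.04),atz("top",335,160,.04))
for p in ([.5,-.18,.043],): print(proj("top",p),proj("scene",p))
E
```

```text
roll pend [ 0.5279 -0.2315  0.043 ] step [ 0.6068 -0.2242  0.043 ] step z.07 [ 0.6052 -0.2207  0.075 ] tail [ 0.6339 -0.2181  0.06  ]
scene tail centre [ 0.6338 -0.2179  0.043 ]
scene paper mid [array([ 0.5279, -0.3159,  0.    ])]
sp top [0.5172 0.2878 0.13  ] [0.5166 0.2895 0.13  ]
tray [array([0.5857, 0.3628, 0.05  ]), array([0.5958, 0.2126, 0.05  ]), array([0.4498, 0.201 , 0.05  ]), array([0.4406, 0.354 , 0.05  ])]
tray [array([0.448 , 0.2093, 0.05  ]), array([0.6004, 0.2214, 0.05  ]), array([0.5899, 0.3656, 0.05  ]), array([0.4401, 0.3547, 0.05  ])]
old core top [0.5661 0.4676 0.1   ] scene [0.5681 0.4773 0.108 ]
soles [0.8026 0.1764 0.04  ] [ 0.777  -0.0671  0.04  ]
[370.6619 252.1463] [303.2178 218.8951]
```

Request:
carry_out(targets="1 0 0 0 -6.8; 1 0 0 0 -6.8; 1 0 0 0 -6.8; 1 -3 -2.7 0 0; 1 -3 -2.7 0 0; 1 -3 -2.7 0 0; 1 -3 -2.7 0 0; 1 -3 -2.7 0 0; 1 -3 -2.7 0 0; 1 -3 -2.7 0 0; 1 -3 -2.7 0 0; 1 -3 -2.7 0 0; 1 -3 -2.7 0 0; 1 0 -4 0 0; 1 0 -4 0 0; 1 0 -4 0 0; 1 0 -4 0 0; 1 0 -4 0 0; 1 0 -4 0 0; 1 0 -4 0 0", newtons=20)

```text
time: 1.77
position: [0.5211, 0.1439, 0.2308]
orientation: [[-0.993, -0.119, -0.001], [-0.119, 0.993, -0.0], [0.001, -0.0, -1.0]]
ft_force: [-0.3, -0.3, 1.1]
grip_width: 0.0853
grasp_force: 0.0
```

Request:
carry_out(targets="1 -0.55 -3.75 0 0; 1 -0.55 -3.75 0 0; 1 -0.55 -3.75 0 0; 1 -0.55 -3.75 0 0; 1 -0.55 -3.75 0 0; 1 -0.55 -3.75 0 0; 1 -0.55 -3.75 0 0; 1 -0.55 -3.75 0 0; 1 -0.55 -3.75 0 0; 1 -0.55 -3.75 0 0; 1 0 0 3 0; 1 0 0 3 0; 1 0 0 3 0; 1 0 0 0 0; 1 0 0 0 0; 1 0 0 0 0")

```text
time: 3.1
position: [0.6216, -0.2202, 0.1428]
orientation: [[-0.993, -0.119, 0.002], [-0.119, 0.993, -0.001], [-0.002, -0.001, -1.0]]
ft_force: [0.7, 0.1, 0.7]
grip_width: 0.0851
grasp_force: 0.0
```

```bash
cat > st.py <<'E'
from h import *
import cv2,sys
np.set_printoptions(precision=4,suppress=True)
def to(p):
    s=bot.state();R=s["orientation"];print("shift cm",R.T@(np.array(p)-s["position"])*100)
def st():
    s=bot.state();R=s["orientation"]
    print(s["time"],s["position"],"yyaw",np.degrees(np.arctan2(R[1,1],R[0,1])),"zax",R[:,2],"F",s["ft_force"],"M",s["moment"],"w",s["grip_width"],s["grasp_force"])
def pic(name,boxes):
    o=[]
    for n,x,y,w in boxes:
        i=bot.grab_frame(n)[:,:,::-1];o.append(cv2.resize(np.ascontiguousarray(i[y:y+w,x:x+w]),(400,400),interpolation=cv2.INTER_CUBIC))
    cv2.imwrite(f"pics/{name}.png",np.hstack(o))
E
python3 - <<'E'
from st import *
st();to([.621,-.22,.022])
pic("a1",[("scene",220,160,100),("top",340,180,80)])
E
```

```text
3.1 [ 0.6216 -0.2202  0.1428] yyaw 96.8467550687481 zax [ 0.0016 -0.0009 -1.    ] F [0.7306 0.0595 0.7328] M [-0.0234 -0.0419  0.0445] w 0.08512196007287401 0.0
shift cm [ 0.0742  0.0433 12.0836]
```

View pics/a1.png

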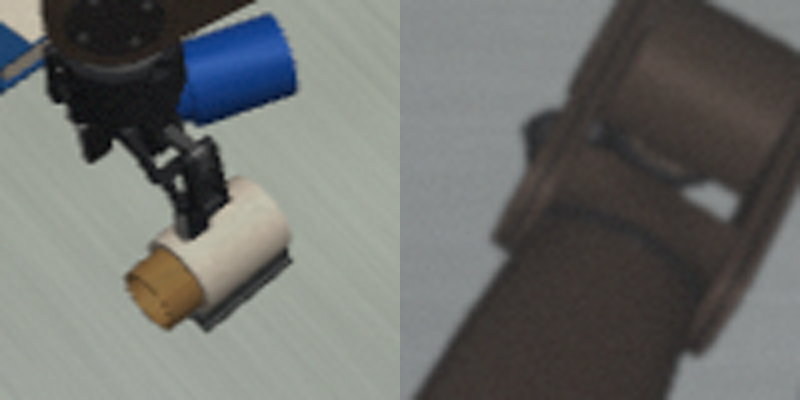

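The picture shows the open gripper above the roll, finger at crop (200,190) and tail at crop (165,285), which fits the plan. Next: descend and close.

Request:
carry_out(targets="1 0 0 2 0; 1 0 0 2 0; 1 0 0 2 0; 1 0 0 2 0; 1 0 0 2 0; 1 0 0 1 0; 1 0 0 0.9 0; 1 0 0 0 0; 1 0 0 0 0; 0 0 0 0 0; 0 0 0 0 0; 0 0 0 0 0; 0 0 0 0 0; 0 0 0 0 0; 0 0 0 0 0; 0 0 0 0 0; 0 0 0 0 0; 0 0 0 0 0", newtons=20)

```text
time: 4.7
position: [0.6219, -0.2203, 0.0235]
orientation: [[-0.993, -0.119, 0.002], [-0.119, 0.993, -0.001], [-0.002, -0.001, -1.0]]
ft_force: [1.4, 1.7, 4.7]
grip_width: 0.0503
grasp_force: 20.6
```

```bash
python3 - <<'E'
from st import *
st()
pic("a2",[("scene",230,180,80),("scene",245,195,50)])
E
```

```text
4.7 [ 0.6219 -0.2203  0.0235] yyaw 96.82439880833076 zax [ 0.0023 -0.0007 -1.    ] F [1.3634 1.6779 4.6589] M [ 0.1971 -0.1085 -0.0112] w 0.05028427532095372 20.588712841272354
```

View pics/a2.png

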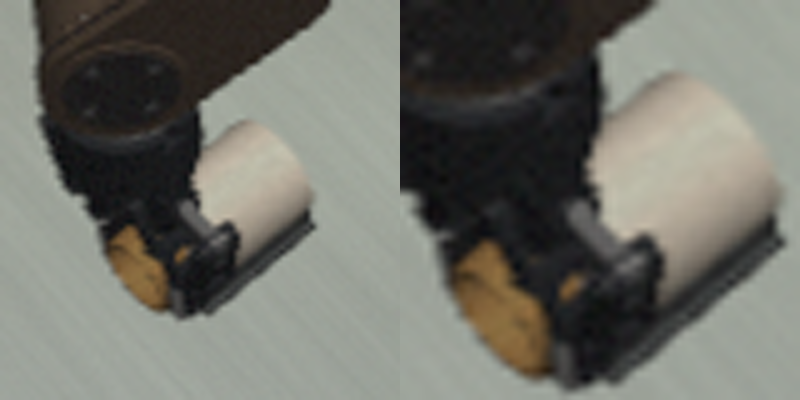

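The tail is gripped at 50.3 mm. Now lift and see whether the roll swings.

Request:
carry_out(targets="0 0 0 -1 0; 0 0 0 -1.5 0; 0 0 0 -2 0; 0 0 0 -2 0; 0 0 0 -2 0; 0 0 0 -2 0; 0 0 0 -2 0; 0 0 0 -1.5 0; 0 0 0 -1 0; 0 0 2 0 0; 0 0 3 0 0; 0 0 3 0 0; 0 0 3 0 0; 0 0 3 0 0; 0 0 2 0 0; 0 0 1 0 0; 0 0 0 0 0; 0 0 0 0 0; 0 0 0 0 0; 0 0 0 0 0")

```text
time: 6.47
position: [0.6008, -0.0527, 0.1723]
orientation: [[-0.993, -0.117, -0.0], [-0.117, 0.993, -0.0], [0.0, -0.0, -1.0]]
ft_force: [-0.4, -1.4, -2.3]
grip_width: 0.0503
grasp_force: 21.5
```

```bash
python3 - <<'E'
from st import *
st()
p=proj("scene",bot.state()["position"]);print(p)
q=proj("top",bot.state()["position"])
pic("a3",[("scene",int(p[0])-60,int(p[1])-60,120),("top",int(q[0])-50,int(q[1])-50,100)])
E
```

```text
6.4667 [ 0.6008 -0.0527  0.1723] yyaw 96.74517596046208 zax [-0.     -0.0005 -1.    ] F [-0.3866 -1.3545 -2.3311] M [ 0.0423 -0.1355 -0.0111] w 0.05028205893202032 21.468983441591263
[300.6115 241.8049]
```

View pics/a3.png

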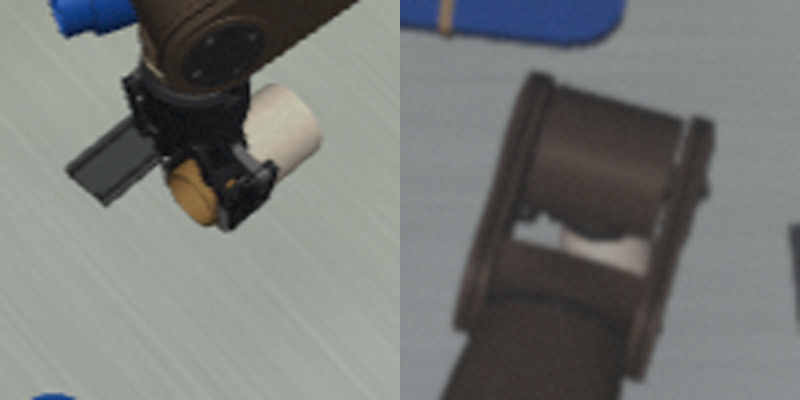

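The roll stays horizontal at 20 N, so pad friction holds it. I'll go lower and loosen the fingers by position in small steps so gravity swings the paper end down.

Request:
carry_out(targets="0 0 0 1 0; 0 0 0 2 0; 0 0 0 2 0; 0 0 0 2 0; 0 0 0 1 0; 0 0 0 0 0; 0 0 0 0 0; 0.56 0 0 0 0; 0.56 0 0 0 0", newtons=20)

```text
time: 7.32
position: [0.6019, -0.0516, 0.0941]
orientation: [[-0.993, -0.119, 0.003], [-0.119, 0.993, -0.001], [-0.003, -0.001, -1.0]]
ft_force: [0.2, 0.6, -3.3]
grip_width: 0.0501
grasp_force: 21.5
```

Request:
carry_out(targets="0.58 0 0 0 0; 0.58 0 0 0 0")

```text
time: 7.48
position: [0.6013, -0.0514, 0.0935]
orientation: [[-0.993, -0.119, 0.002], [-0.119, 0.993, -0.001], [-0.002, -0.001, -1.0]]
ft_force: [0.4, 0.8, -2.9]
grip_width: 0.0499
grasp_force: 21.5
```

```bash
python3 -c "
from st import *
st()"
```

```text
7.4833 [ 0.6013 -0.0514  0.0935] yyaw 96.83505975684541 zax [ 0.002  -0.0005 -1.    ] F [ 0.423   0.7703 -2.8632] M [-0.0089 -0.1147 -0.0099] w 0.049926137203867335 21.54693603515625
```

Request:
carry_out(targets="0.584 0 0 0 0; 0.584 0 0 0 0")

```text
time: 7.65
position: [0.6008, -0.0512, 0.0928]
orientation: [[-0.993, -0.119, 0.001], [-0.119, 0.993, -0.0], [-0.001, -0.0, -1.0]]
ft_force: [0.2, -0.1, -2.6]
grip_width: 0.0502
grasp_force: 21.5
```

Request:
carry_out(targets="0.588 0 0 0 0; 0.588 0 0 0 0")

```text
time: 7.82
position: [0.6006, -0.0512, 0.0924]
orientation: [[-0.993, -0.119, -0.0], [-0.119, 0.993, -0.0], [0.0, -0.0, -1.0]]
ft_force: [1.5, 0.0, -2.4]
grip_width: 0.0502
grasp_force: 17.4
```

```bash
python3 -c "
from st import *
st()
p=proj('scene',bot.state()['position'])
q=proj('top',bot.state()['position'])
pic('a4',[('scene',int(p[0])-50,int(p[1])-50,100),('top',int(q[0])-50,int(q[1])-50,100)])
"
```

```text
7.8167 [ 0.6006 -0.0512  0.0924] yyaw 96.836567565105 zax [-0. -0. -1.] F [ 1.5437  0.0144 -2.4466] M [-0.0295 -0.1196  0.0148] w 0.05020878293918108 17.428846657276154
```

View pics/a4.png

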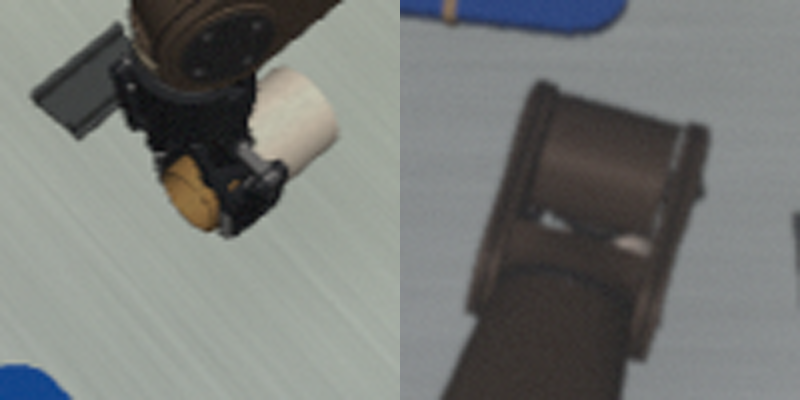

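The force does fall with the opening command (17.4 N at 0.588), so I'll continue in fine steps.

Request:
carry_out(targets="0.589 0 0 0 0; 0.589 0 0 0 0")

```text
time: 8.08
position: [0.6006, -0.0513, 0.0923]
orientation: [[-0.993, -0.119, -0.0], [-0.119, 0.993, 0.0], [0.0, 0.0, -1.0]]
ft_force: [-0.3, 0.5, -3.0]
grip_width: 0.0505
grasp_force: 15.4
```

Request:
carry_out(targets="0.59 0 0 0 0; 0.59 0 0 0 0")

```text
time: 8.25
position: [0.6006, -0.0513, 0.0923]
orientation: [[-0.993, -0.119, -0.0], [-0.119, 0.993, -0.0], [0.0, -0.0, -1.0]]
ft_force: [0.9, -0.4, -1.3]
grip_width: 0.0506
grasp_force: 13.5
```

Request:
carry_out(targets="0.591 0 0 0 0; 0.591 0 0 0 0")

```text
time: 8.42
position: [0.6006, -0.0512, 0.0923]
orientation: [[-0.993, -0.119, -0.0], [-0.119, 0.993, 0.0], [0.0, 0.0, -1.0]]
ft_force: [-0.3, -0.2, -2.9]
grip_width: 0.0506
grasp_force: 14.4
```

```bash
python3 -c "
from st import *
st()"
```

```text
8.4167 [ 0.6006 -0.0512  0.0923] yyaw 96.83315317400807 zax [-0.  0. -1.] F [-0.2793 -0.1565 -2.8521] M [ 0.0148 -0.1573 -0.0781] w 0.05055109958876751 14.358422756195068
```

```bash
cat >> st.py <<'E'
def blobs():
    "white and brown blobs in the scene picture near the tool: count, centroid, extents"
    p=proj('scene',bot.state()['position']).astype(int)
    x0,y0=p[0]-60,p[1]-60
    h=cv2.cvtColor(np.ascontiguousarray(bot.grab_frame('scene')[y0:y0+120,x0:x0+120]),cv2.COLOR_RGB2HSV).astype(int)
    for nm,m in(("white",((h[...,0]<20)|(h[...,0]>165))&(h[...,2]>130)&(h[...,1]<70)),("brown",(h[...,0]>8)&(h[...,0]<25)&(h[...,1]>120)&(h[...,2]>80))):
        v,u=np.nonzero(m); print(nm,len(u),[u.mean()+x0,v.mean()+y0] if len(u) else 0,np.percentile(u+x0,[1,99]) if len(u) else 0,np.percentile(v+y0,[1,99]) if len(u) else 0)
E
python3 -c "
from st import *
blobs()"
```

```text
white 268 [np.float64(324.5485074626866), np.float64(242.3582089552239)] [315. 334.] [233.67 253.  ]
brown 160 [np.float64(299.325), np.float64(257.075)] [293.   306.64] [248. 265.]
```

Request:
carry_out(targets="0.593 0 0 0 0; 0.593 0 0 0 0")

```text
time: 8.63
position: [0.6006, -0.0513, 0.0923]
orientation: [[-0.993, -0.119, -0.0], [-0.119, 0.993, -0.0], [0.0, -0.0, -1.0]]
ft_force: [-0.9, -0.8, -2.8]
grip_width: 0.0508
grasp_force: 10.8
```

Request:
carry_out(targets="0.595 0 0 0 0; 0.595 0 0 0 0")

```text
time: 8.8
position: [0.6005, -0.0513, 0.0924]
orientation: [[-0.993, -0.119, -0.0], [-0.119, 0.993, -0.0], [0.0, 0.0, -1.0]]
ft_force: [-0.5, -0.1, -2.5]
grip_width: 0.0503
grasp_force: 6.1
```

```bash
python3 -c "
from st import *
st();blobs()"
```

```text
8.8 [ 0.6005 -0.0513  0.0924] yyaw 96.83527233127035 zax [-0.0003 -0.     -1.    ] F [-0.4642 -0.0857 -2.5451] M [0.0246 0.0323 0.019 ] w 0.05030513449513803 6.114963325671852
white 197 [np.float64(324.4720812182741), np.float64(245.91370558375635)] [315.96 332.  ] [238. 255.]
brown 157 [np.float64(299.1210191082803), np.float64(256.88535031847135)] [293. 306.] [247.56 264.  ]
```

It is swinging: the white blob dropped and the moment vanished. Let it swing on.

Request:
carry_out(targets="0.595 0 0 0 0; 0.595 0 0 0 0; 0.595 0 0 0 0")

```text
time: 9.1
position: [0.6008, -0.0513, 0.0924]
orientation: [[-0.993, -0.119, 0.0], [-0.119, 0.993, -0.0], [-0.0, -0.0, -1.0]]
ft_force: [-0.4, 0.1, -2.8]
grip_width: 0.0508
grasp_force: 4.9
```

```bash
python3 -c "
from st import *
st();blobs()"
```

```text
9.1 [ 0.6008 -0.0513  0.0924] yyaw 96.82969731746215 zax [ 0.0005 -0.0001 -1.    ] F [-0.4464  0.1324 -2.7932] M [-0.017   0.0586 -0.0075] w 0.05082346389527044 4.875997379422188
white 33 [np.float64(295.5151515151515), np.float64(263.57575757575756)] [290.32 309.04] [255.32 268.68]
brown 105 [np.float64(298.9904761904762), np.float64(255.73333333333335)] [293.04 305.  ] [247.04 265.96]
```

Request:
carry_out(targets="0.593 0 0 0 0; 0.593 0 0 0 0; 0.593 0 0 0 0; 0.593 0 0 0 0; 0.593 0 0 0 0; 0.593 0 0 0 0")

```text
time: 9.65
position: [0.6006, -0.0512, 0.0923]
orientation: [[-0.993, -0.119, -0.0], [-0.119, 0.993, -0.0], [0.0, -0.0, -1.0]]
ft_force: [-0.2, -0.0, -2.9]
grip_width: 0.0507
grasp_force: 6.3
```

```bash
python3 -c "
from st import *
st();blobs()
p=proj('scene',bot.state()['position'])
pic('a5',[('scene',int(p[0])-35,int(p[1])-25,70),('scene',int(p[0])-60,int(p[1])-60,120)])
"
```

```text
9.65 [ 0.6006 -0.0512  0.0923] yyaw 96.83511291020481 zax [-0.0001 -0.     -1.    ] F [-0.2189 -0.0084 -2.9184] M [ 0.004  -0.0393  0.0049] w 0.0507465592040958 6.3110049068927765
white 31 [np.float64(295.83870967741933), np.float64(264.0322580645161)] [290.  309.1] [255.3 268.7]
brown 107 [np.float64(299.14018691588785), np.float64(256.1682242990654)] [294. 305.] [247.06 266.94]
```

View pics/a5.png

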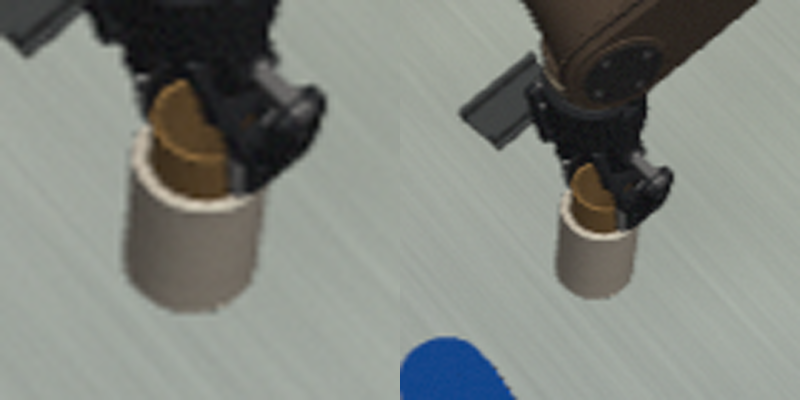

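The roll now hangs nearly upright, tail up, with the paper end around crop (190,290), still over bare bench. I'll lower it until the bench takes it, with the light grip letting it align.

Request:
carry_out(targets="0.593 0 0 0.4 0; 0.593 0 0 0.4 0; 0.593 0 0 0.2 0; 0.593 0 0 0 0; 0.593 0 0 0 0")

```text
time: 10.22
position: [0.6026, -0.0516, 0.0843]
orientation: [[-0.993, -0.119, 0.005], [-0.119, 0.993, -0.001], [-0.004, -0.001, -1.0]]
ft_force: [1.6, 0.5, 5.2]
grip_width: 0.051
grasp_force: 7.0
```

Request:
carry_out(targets="0.593 0 0 0.2 0; 0.593 0 0 0.2 0; 0.593 0 0 0 0; 0.593 0 0 0 0")

```text
time: 10.55
position: [0.6042, -0.0518, 0.082]
orientation: [[-0.993, -0.119, 0.009], [-0.119, 0.993, -0.001], [-0.009, -0.003, -1.0]]
ft_force: [2.5, 1.5, 9.3]
grip_width: 0.0509
grasp_force: 7.7
```

Request:
carry_out(targets="0.593 0 0 0.2 0; 0.593 0 0 0.1 0; 0.593 0 0 0 0; 0.593 0 0 0 0")

```text
time: 10.88
position: [0.605, -0.0517, 0.0799]
orientation: [[-0.993, -0.119, 0.011], [-0.119, 0.993, -0.001], [-0.011, -0.003, -1.0]]
ft_force: [2.0, 2.3, 11.0]
grip_width: 0.0507
grasp_force: 9.1
```

The bench has it at about 11 N, with the fingertips near the paper shoulder. Relieve the push, then open.

Request:
carry_out(targets="0.593 0 0 -0.3 0; 0.597 0 0 -0.2 0; 0.6 0 0 0 0; 0.61 0 0 0 0; 0.63 0 0 0 0; 0.66 0 0 0 0; 0.7 0 0 0 0; 0.8 0 0 0 0; 0.8 0 0 0 0; 0.8 0 0 0 0; 0.8 0 0 0 0; 0.8 0 0 0 0")

```text
time: 11.88
position: [0.6006, -0.0513, 0.0804]
orientation: [[-0.993, -0.119, 0.0], [-0.119, 0.993, -0.0], [-0.0, -0.0, -1.0]]
ft_force: [-0.2, -0.5, -0.5]
grip_width: 0.0681
grasp_force: 0.0
```

```bash
python3 -c "
from st import *
st();blobs()
p=proj('scene',bot.state()['position'])
pic('a6',[('scene',int(p[0])-35,int(p[1])-25,70),('scene',int(p[0])-60,int(p[1])-60,120)])
"
```

```text
11.8833 [ 0.6006 -0.0513  0.0804] yyaw 96.83327546010385 zax [ 0. -0. -1.] F [-0.1812 -0.5246 -0.4746] M [-0.0106  0.0125 -0.0353] w 0.06809311227560437 0.0
white 35 [np.float64(296.65714285714284), np.float64(269.4)] [289. 308.] [256.34 274.  ]
brown 90 [np.float64(298.0777777777778), np.float64(261.22222222222223)] [292. 308.] [251.   268.11]
```

View pics/a6.png

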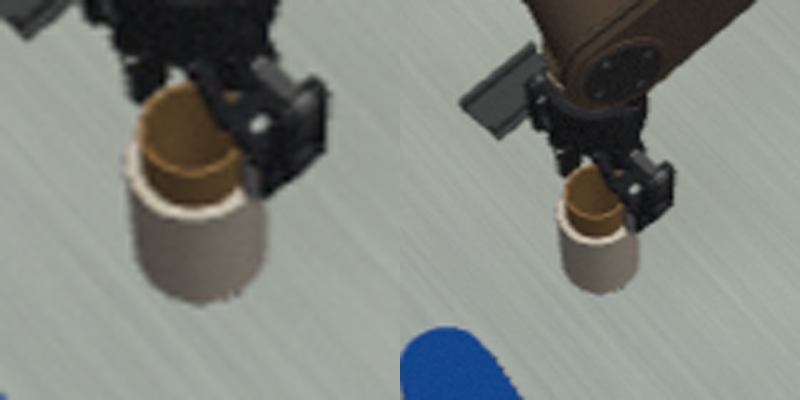

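The roll stands upright on the bench, released, tail rim centre at crop (191,128). Measure its centre relative to the tool.

```bash
python3 -c "
from st import *
s=bot.state();p=proj('scene',s['position']).astype(int);o=p-[35,25]
for c,z in(((191,128),.108),((196,145),.08),((200,235),.0)):
    w=atz('scene',*(o+np.array(c)/5.714-.5),z);print(w,'tool cm',s['orientation'].T@(w-s['position'])*100)
"
```

```text
[ 0.6087 -0.0495  0.108 ] tool cm [-0.8229  0.0773 -2.7666]
[ 0.6028 -0.0552  0.08  ] tool cm [-0.1719 -0.4213  0.0334]
[ 0.6047 -0.0547  0.    ] tool cm [-0.3688 -0.3938  8.0334]
```

Request:
carry_out(targets="0.8 -0.3 0 -0.15 0; 0.8 -0.3 0 -0.15 0; 0.8 0 0 0 0; 0.6 0 0 0 0; 0.5 0 0 0 0; 0 0 0 0 0; 0 0 0 0 0; 0 0 0 0 0; 0 0 0 0 0; 0 0 0 0 0; 0 0 0 -0.5 0; 0 0 0 -1 0; 0 0 0 -2 0; 0 0 0 -2.5 0; 0 0 0 -2.5 0; 0 0 0 -2.5 0; 0 0 0 -2.5 0; 0 0 0 -1.5 0; 0 0 0 -0.5 0; 0 0 0 0 0", newtons=40)

```text
time: 13.7
position: [0.607, -0.0508, 0.2399]
orientation: [[-0.993, -0.119, 0.003], [-0.119, 0.993, -0.001], [-0.002, -0.001, -1.0]]
ft_force: [-0.3, -0.1, -2.1]
grip_width: 0.0491
grasp_force: 42.0
```

```bash
python3 -c "
from st import *
st();to([.515,.2888,.240])"
```

```text
13.7 [ 0.607  -0.0508  0.2399] yyaw 96.82676686224761 zax [ 0.0025 -0.0008 -1.    ] F [-0.2614 -0.1333 -2.1482] M [-0.0235  0.0078 -0.0235] w 0.049072606606355214 42.040656208992004
shift cm [ 5.0982 34.8095 -0.0634]
```

Request:
carry_out(targets="0 0.4 1.4 0 0; 0 0.4 2.9 0 0; 0 0.4 2.9 0 0; 0 0.4 2.9 0 0; 0 0.4 2.9 0 0; 0 0.4 2.9 0 0; 0 0.4 2.9 0 0; 0 0.4 2.9 0 0; 0 0.4 2.9 0 0; 0 0.4 2.9 0 0; 0 0.4 2.9 0 0; 0 0.4 2.9 0 0; 0 0.3 1.5 0 0; 0 0 0 0 0; 0 0 0 0 0; 0 0 0 0 0; 0 0 0 0 0")

```text
time: 15.12
position: [0.5143, 0.288, 0.2373]
orientation: [[-0.993, -0.118, -0.002], [-0.118, 0.993, -0.001], [0.002, -0.001, -1.0]]
ft_force: [0.1, -0.6, -2.2]
grip_width: 0.0496
grasp_force: 42.3
```

```bash
python3 -c "
from st import *
st();to([.515,.2888,.240])
print(proj('scene',bot.state()['position']))
for z in(.01,.13):print(proj('scene',[.517,.2888,z]))
pic('a7',[('scene',370,255,90),('scene',370,265,60)])
"
```

```text
15.1167 [0.5143 0.288  0.2373] yyaw 96.77362392685596 zax [-0.0016 -0.0009 -1.    ] F [ 0.1096 -0.6461 -2.2424] M [-0.0485  0.0079 -0.0262] w 0.04956180704192769 42.29213386774063
shift cm [-0.0802  0.0687 -0.2668]
[424.2768 305.082 ]
[411.5488 347.1535]
[417.5172 326.8341]
```

View pics/a7.png

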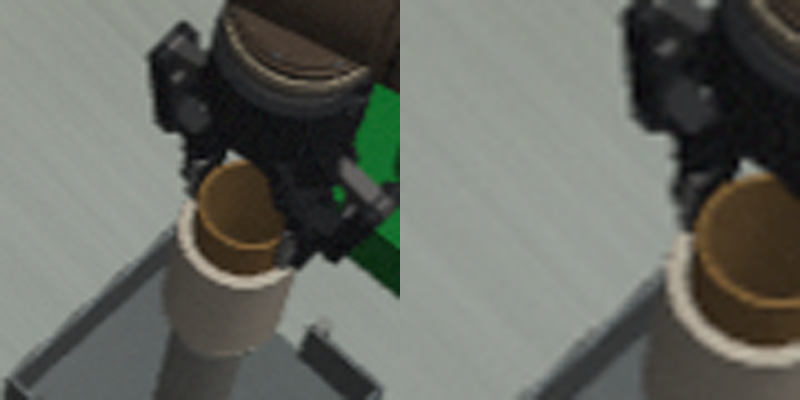

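The roll hangs upright above the grey spindle: tail rim centre about crop (243,205), spindle below at crop (197,380). That was already my 11th picture, one over the limit, so I view no more and finish on numbers.

```bash
python3 -c "
from st import *
C=lambda x,y:np.array([370+x/4.444-.5,255+y/4.444-.5])
inv=lambda p:(np.array(p)-[370,255]+.5)*4.444
print('rim',atz('scene',*C(243,205),.262))
P=np.array([.517,.2888])
for z in(.01,.06,.13,.154,.194,.234,.262):print(z,inv(proj('scene',[*P,z])))
# predicted silhouettes if the roll sat at P
t=np.linspace(0,2*np.pi,90)
for r,z in((.025,.262),(.032,.234),(.032,.154),(.0205,.10),(.0205,.05)):
    q=np.array([inv(proj('scene',[P[0]+r*np.cos(a),P[1]+r*np.sin(a),z])) for a in t]);print(r,z,'L',q[q[:,0].argmin()],'R',q[q[:,0].argmax()],'T',q[:,1].min(),'B',q[:,1].max())
i=cv2.cvtColor(np.ascontiguousarray(bot.grab_frame('scene')),cv2.COLOR_RGB2HSV)
print(i[340,395:435].tolist())
"
```

```text
rim [0.5183 0.2871 0.262 ]
0.01 [186.8647 411.752 ]
0.06 [197.4718 375.6405]
0.13 [213.3884 321.4529]
0.154 [219.157  301.8137]
0.194 [229.1544 267.7777]
0.234 [239.6624 232.0035]
0.262 [247.3431 205.8549]
0.025 0.262 L [196.1205 201.4878] R [298.6471 211.8259] T 160.9626704560326 B 251.66303254488412
0.032 0.234 L [175.2982 226.479 ] R [304.1679 239.5608] T 175.3825265902371 B 290.08576086974784
0.032 0.154 L [157.9428 296.4655] R [280.5013 305.2217] T 247.06371999979143 B 357.90648294076163
0.0205 0.1 L [168.4279 341.868 ] R [244.4375 347.3595] T 310.7768476153859 B 380.18544977382356
0.0205 0.05 L [158.4159 379.7392] R [232.2402 385.124 ] T 349.28129285131297 B 417.26653704616797
[[85, 16, 98], [90, 13, 98], [78, 13, 99], [85, 16, 98], [90, 16, 97], [90, 16, 97], [90, 16, 94], [95, 15, 99], [90, 16, 98], [95, 15, 99], [90, 10, 76], [50, 14, 56], [30, 14, 53], [40, 14, 54], [42, 22, 57], [20, 13, 58], [30, 9, 56], [36, 22, 59], [40, 13, 59], [30, 8, 61], [30, 4, 62], [8, 16, 63], [20, 12, 65], [18, 19, 68], [38, 14, 72], [30, 14, 74], [36, 17, 75], [38, 13, 79], [84, 14, 91], [86, 19, 94], [81, 19, 95], [84, 13, 95], [84, 13, 95], [80, 16, 97], [80, 16, 96], [80, 16, 96], [90, 16, 96], [85, 16, 96], [85, 16, 97], [90, 13, 96]]
```

The roll is within about 2 mm of the spindle axis, well inside the taper's capture range. Lower gently.

Request:
carry_out(targets="0 0 0 0.6 0; 0 0 0 0.6 0; 0 0 0 0.6 0; 0 0 0 0.5 0; 0 0 0 0.5 0; 0 0 0 0.5 0; 0 0 0 0.5 0; 0 0 0 0.5 0; 0 0 0 0 0; 0 0 0 0 0; 0 0 0 0 0", newtons=30)

```text
time: 16.18
position: [0.5145, 0.2886, 0.195]
orientation: [[-0.993, -0.119, -0.0], [-0.119, 0.993, -0.001], [0.0, -0.001, -1.0]]
ft_force: [1.5, -1.3, -3.9]
grip_width: 0.0496
grasp_force: 42.2
```

```bash
python3 -c "
from st import *
st()"
```

```text
16.1833 [0.5145 0.2886 0.195 ] yyaw 96.84016267971595 zax [-0.0004 -0.001  -1.    ] F [ 1.4941 -1.3278 -3.8582] M [-0.4966 -0.1675  0.0084] w 0.049566113597888733 42.165973484516144
```

Bottom is at about z 0.112, already past the taper with small forces. Continue.

Request:
carry_out(targets="0 0 0 0.6 0; 0 0 0 0.6 0; 0 0 0 0.6 0; 0 0 0 0.6 0; 0 0 0 0.6 0; 0 0 0 0.6 0; 0 0 0 0.6 0; 0 0 0 0.6 0; 0 0 0 0 0; 0 0 0 0 0")

```text
time: 17.02
position: [0.5141, 0.2886, 0.146]
orientation: [[-0.993, -0.119, -0.001], [-0.119, 0.993, -0.001], [0.002, -0.001, -1.0]]
ft_force: [1.9, -3.5, -5.2]
grip_width: 0.0496
grasp_force: 42.1
```

Request:
carry_out(targets="0 0 0 0.6 0; 0 0 0 0.6 0; 0 0 0 0.6 0; 0 0 0 0.6 0; 0 0 0 0.6 0; 0 0 0 0.6 0; 0 0 0 0.4 0; 0 0 0 0.4 0; 0 0 0 0 0; 0 0 0 0 0")

```text
time: 17.85
position: [0.5141, 0.2887, 0.1022]
orientation: [[-0.993, -0.119, -0.001], [-0.119, 0.993, -0.0], [0.001, -0.0, -1.0]]
ft_force: [2.9, -4.9, -5.1]
grip_width: 0.0494
grasp_force: 42.1
```

```bash
python3 -c "
from st import *
st()"
```

```text
17.85 [0.5141 0.2887 0.1022] yyaw 96.82768104986881 zax [-0.0009 -0.0004 -1.    ] F [ 2.9052 -4.8953 -5.0807] M [-0.9668 -0.5521  0.0002] w 0.04939849921629261 42.05902308225632
```

Request:
carry_out(targets="0 -0.1 -0.1 0.3 0; 0 0 -0.05 0.3 0; 0 0 0 0.2 0; 0 0 0 0.1 0; 0 0 0 0.1 0; 0 0 0 0 0; 0 0 0 0 0")

```text
time: 18.43
position: [0.5158, 0.2883, 0.094]
orientation: [[-0.993, -0.119, 0.0], [-0.119, 0.993, 0.002], [-0.001, 0.001, -1.0]]
ft_force: [-1.4, 0.2, 1.6]
grip_width: 0.0493
grasp_force: 42.6
```

Request:
carry_out(targets="0 0 0 0.1 0; 0 0 0 0.1 0; 0 0 0 0.1 0; 0 0 0 0 0; 0 0 0 0 0")

```text
time: 18.85
position: [0.5167, 0.2885, 0.094]
orientation: [[-0.993, -0.119, 0.002], [-0.119, 0.993, 0.002], [-0.002, 0.001, -1.0]]
ft_force: [-5.0, -1.3, 12.6]
grip_width: 0.0494
grasp_force: 43.5
```

```bash
python3 -c "
from st import *
st()"
```

```text
18.85 [0.5167 0.2885 0.094 ] yyaw 96.82991234825113 zax [ 0.0018  0.0016 -1.    ] F [-5.0452 -1.3139 12.6471] M [-0.2302  0.8945 -0.0039] w 0.04941312288930246 43.50577533245087
```

The roll is home: the floor took 12.6 N at the expected height. Relieve the push, release and rise.

Request:
carry_out(targets="0 0 0 -0.2 0; 0 0 0 -0.1 0; 0.6 0 0 0 0; 0.62 0 0 0 0; 0.66 0 0 0 0; 0.75 0 0 0 0; 0.9 0 0 0 0; 0.9 0 0 0 0; 0.9 0 0 0 0; 0.9 0 0 0 0; 0.9 0 0 0 0; 0.9 0 0 -0.5 0; 0.9 0 0 -1 0; 0.9 0 0 -2 0; 0.9 0 0 -3 0; 0.9 0 0 -3 0; 0.9 0 0 -3 0; 0.9 0 0 -2 0; 0.9 0 0 0 0; 0.9 0 0 0 0")

```text
time: 20.52
position: [0.5166, 0.2879, 0.241]
orientation: [[-0.993, -0.119, 0.005], [-0.119, 0.993, 0.002], [-0.005, 0.001, -1.0]]
ft_force: [-0.4, 0.5, -0.6]
grip_width: 0.0767
grasp_force: 0.0
```

```bash
python3 -c "
from st import *
st()
# check: white shoulder/rim in the picture against the prediction for the roll at home
i=np.ascontiguousarray(bot.grab_frame('scene'));h=cv2.cvtColor(i,cv2.COLOR_RGB2HSV).astype(int)
m=(h[...,0]>8)&(h[...,0]<25)&(h[...,1]>100)&(h[...,2]>60);m[:280]=0;m[375:]=0;m[:,:385]=0;m[:,:][:,445:]=0
v,u=np.nonzero(m);print('brown',len(u),u.min(),u.max(),v.min(),v.max())
t=np.linspace(0,2*np.pi,90)
for r,z in((.025,.118),(.032,.09),(.032,.01)):
    q=np.array([proj('scene',[.517+r*np.cos(a),.2888+r*np.sin(a),z]) for a in t]);print(z,q.min(0),q.max(0))
for row in (322,330,340,350):print(row,h[row,392:440,1].tolist())
"
```

```text
20.5167 [0.5166 0.2879 0.241 ] yyaw 96.8370085858355 zax [ 0.0045  0.0016 -1.    ] F [-0.3538  0.454  -0.6182] M [ 0.0303 -0.0412  0.0371] w 0.07672241364322632 0.0
brown 96 407 426 321 343
0.118 [406.3496 319.4893] [427.432  338.6808]
0.09 [402.1791 321.9252] [428.7187 346.2059]
0.01 [398.8894 335.5371] [424.2357 359.0314]
322 [20, 4, 13, 18, 13, 9, 18, 17, 11, 16, 13, 13, 13, 11, 16, 13, 13, 19, 111, 118, 64, 15, 11, 15, 14, 16, 12, 18, 16, 36, 86, 78, 36, 8, 9, 13, 13, 12, 12, 12, 13, 10, 12, 13, 13, 14, 12, 14]
330 [18, 15, 13, 16, 15, 16, 13, 18, 15, 15, 13, 22, 34, 30, 42, 140, 107, 10, 13, 14, 16, 15, 14, 15, 14, 14, 12, 14, 12, 12, 10, 13, 15, 19, 104, 82, 13, 13, 13, 18, 18, 11, 14, 13, 12, 12, 12, 14]
340 [13, 18, 10, 13, 13, 11, 18, 15, 14, 10, 34, 30, 35, 39, 35, 39, 54, 132, 130, 125, 125, 132, 132, 148, 127, 136, 128, 135, 139, 129, 138, 138, 79, 43, 33, 26, 15, 13, 16, 19, 16, 16, 13, 16, 16, 18, 13, 21]
350 [15, 13, 13, 15, 13, 11, 11, 23, 13, 36, 32, 39, 35, 37, 37, 34, 37, 36, 36, 36, 39, 38, 34, 32, 32, 31, 36, 38, 37, 36, 36, 39, 28, 11, 16, 16, 16, 13, 19, 18, 16, 16, 16, 13, 18, 13, 16, 16]
```

The tail rim spans columns 407–426 from row 321, which matches the prediction for the roll fully home, with the spindle inside it. The fingers are clear, so I hand it in.

```bash
python3 -c "
from cell import bot
print(bot.sign_off())"
```

```text
the job is handed in; nothing more can be done
None
```

The roll was stood upright on the bench and let go, then lowered gently over the grey dispenser's spindle onto the tray floor, released and handed in at about 20.5 s; sign-off gave no verdict, and I viewed 11 pictures, one over the limit of 10.

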